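Empty the walnut scoop into the tilt-out scraps bin

ROBOT

A 6-joint arm with a two-finger parallel gripper is mounted at the origin on the work surface. World frame = base frame: x ahead of the robot, y to its left, z up, the work surface at z = 0. Lengths are in mm, angles in rad, forces in N, time in s.
With the tool pointing down it reaches from about 275 to 750 mm from the base axis. Payload 10.2 kg.
Tool frame: the origin (TCP) lies between the finger pads; the fingertips stand 17 mm ahead of it and the grasp point (between the pads) lies 2 mm behind it (tips_ahead is the distance from the TCP to the fingertips, in mm); z points along the fingers, y is the line along which they close (so a half turn about z gives the same grasp; the last joint's range is limited). The gripper opens to 85 mm and grips with 20 to 120 N. Pads are 22 mm wide; open, the fingers measure 114 mm over their backs; the gripper's body (76 mm by 85 mm) begins 54 mm behind the grasp point. The pads swing forward as they close: fully open they stand 13 mm farther back than shut.
Start: joints at [-1.475, 0.313, 1.498, -0, 1.331, -0.223], TCP at [164.537, -498.557, 248.294] pointing down, gripper open.
Joint ranges: [-2.94, 2.94], [-0.97, 2.17], [0.19, 2.56], [-1.23, 4.37], [0.02, 3.11], [-2.88, 2.88]. Speed limits (rad/s): [2.39, 2.39, 3.01, 3.14, 3.14, 3.14].

INTERFACE

Orientations are given as a unit quaternion [w, x, y, z].
In Python, from rig import sense, capture, finish_job, boxes_of, tips_ahead gives the robot as it stands.
- The arm moves only by the tool drive_tool, never from a script. Its argument "commands" is text: rows parted by semicolons, each of 7 numbers parted by spaces: the shift along the world's x, y, z in units of 0.1 m (1.0 is 0.1 m), then the turn, a rotation vector about the world's x, y, z in units of pi/4 rad (1.0 is pi/4 rad), then the opening in per cent of the stroke, from 0 (shut) to 100 (fully open). A call has 1 to 20 rows; each row shifts and turns the commanded pose from where the row before left it; what a row does not reach is not made up. A row lasts 1/12 s, in which the tool goes at most 41.7 mm and 7.16 degrees, less where a joint would pass 70% of its speed; a pose out of reach is approached as far as the arm can. A call with a number of a shift or a turn outside -1 to 1 is refused whole. A call with a gripper value outside its range is refused whole. The fingers move at their own pace and stop on an object; "force" is the grip in N (left out, the last holds). Time passes only in rows, so rows that do not move let the fingers close. It gives the time, the measured TCP pose, the force, the opening and the grip force at its end, in the units of the state.
- sense(): the state, without advancing time (a new reading comes with each control period).
- capture(name): name is "scene" or "side" or "wrist"; returns a dict with "pixels" (384x512x3 uint8, blue, green, red), "fov_y" (degrees; the focal length in pixels is half the picture's height over the tangent of half this angle, whatever the lens; pixels are square), "cx", "cy" (the principal point, pixels), "k1" (the pictures are not rectified: a ray, as slopes to the right and down, at radius r is drawn at 1 + k1 r^2 times it, then the intrinsics apply), "position" and "attitude" of the camera in the world; the wrist camera has in their place "tool_from_camera" (4x4, takes a point from camera to tool coordinates, whose origin is the TCP and whose axes are the flange's). Camera axes: x right, y down, z forward; pixel columns grow to the right and rows downward; lengths in mm; the calibration is good to about 2 mm. A picture is of the moment at which its call begins: read the wrist's pose just before it. There is no depth.
- finish_job(): hands the job in; it is judged then, once.
Trained networks look in a picture, given as the dict that the camera call returned (one of the last four; its "shot" number tells which), for a name from the list of things; names that differ only in an ending like _2 or _b are one class to them, and where a whole thing is asked for, a point or a joint stands for the part that bears it (a point fixed in the world has none). Each returns a list of dicts, best first, with "confidence" (0 to 1); they miss things now and then, are a little off and sometimes report something else, mostly with a low value. They report only what shows in the picture. A call takes as long as a camera call. They do not tell look-alikes from the thing itself.
- boxes_of(picture, name): "position" ([column, row] in pixels, amid what is visible of it).
The state is a dict: "time_s": time; "joints": joint angles; "dq": joint speeds; "tau": joint torques, N m; "eef_pos": TCP position; "ee_rot": TCP orientation; "force": force on the tool from outside, world axes, zero at the start; "wrist_torque": the same for the moment, N m; "grip_width": opening from 0.0 (shut) to 1.0 (fully open); "grip_force": force on a finger pad.
Only numpy, scipy, OpenCV 4.12 (cv2) and the standard library are available. Lean on these libraries where they do the work, as an engineer would, in place of code of your own. Each camera call takes 0.05 s, during which the arm holds its last target. There are 200 camera calls.

TASK

Throw out the three stale walnuts lying in the white scoop: press the red button on the scraps bin down until its lever drops and the green tray tilts out, then bring the scoop's spout down low inside the open tray before tipping it, so that no walnut bounces out. Set the empty scoop back upright on the bench and let go, then lift the lever fully back up, so that the walnuts tip into the bin and the tray is shut, leaving everything else where it stands.

Things in the scene. Friction and masses are not known exactly. Their poses are not given: they have to be found in the camera images.
- bin_base (a point): Grey scraps bin fixed to the bench, 170 deep (x) x 200 wide (y) x 258 mm tall, clear top, hollow. Point: centre of its underside; x out of its back, y to its left seen from the robot, z up; its front looks to -x. The front wall ends 122 mm up; above it the opening is shut by the green tray, one piece with the lever. A black post 44 x 44 x 235 mm stands at (-108, +95) mm, left of the tray.
- button_top (a point): Centre of the top face of the red push button, 34 mm across, standing 18 mm proud of the black post (top face 253 mm above the bench). Pressed straight down: 8 mm of travel against a spring of 2 to 5 N, and about 3 N more to trip the lever. It springs back when let go.
- button (a joint): Red button travel, m: 0 = out, 0.008 = fully down. With the lever up, 3 mm and more of travel pushes the lever over its balance point and the lever drops by itself.
- lever (a joint): Angle of lever and tray, rad: 0 = lever fully up (arm leaning 0.25 rad back), tray shut; 1.75 = dropped: arm level towards the robot, tray tilted out. Turns about a line along the bin's y through lever_pivot. 0.35 kg, swings freely: stays up by its own weight when within about 0.14 rad of 0, else falls right down; about 3 N at the grip raises it.
- lever_pivot (a point): Point on the lever's hinge line level with the middle of its orange grip: at (-85, -155, 130) mm from bin_base in the bin's axes; fixed.
- lever_grip (a point): Centre of the lever's orange round grip bar, 16 mm across, 82 mm long along the bin's y, on the bin's right (-y); the dark steel arm, 10 mm thick, lies 45 mm to its +y side. 140 mm from lever_pivot: when up, 35 mm behind (+x) and 136 mm above it; when dropped, 140 mm in front (-x) and 10 mm above it, with free space around it.
- tray_open (a point): Fixed point where the middle of the tray's floor lies when the tray is out: (-145, -10, 122) mm from bin_base. The open green tray is a shallow dish 120 mm long (-x from the bin's front), 134 mm wide inside, cheeks 28 mm, front lip 24 mm high; the floor falls 10 degrees to the lip (lip top 135 mm above the bench). Its back is open to the bin: raising the lever tips its contents in.
- scoop_base (a point): White open bench scoop, 120 x 80 mm with walls 28 mm high, about 0.16 kg. This point is the centre of its underside; its x points out of its open front (the spout), its z up. The last 30 mm of the floor slope up 15 degrees to keep round things in; the walnuts roll out when the front is tipped down 30 to 40 degrees.
- scoop_spout (a point): Middle of the scoop's front edge, 60 mm ahead of scoop_base and 12 mm above it.
- scoop_grip (a point): Centre of the scoop's wooden handle bar, 80 mm long along the scoop's x, 14 mm thick (y), 18 mm tall, 77 mm above the bench and 32 mm behind scoop_base; free below, carried by a post at its rear end.
- walnut_a: Brown walnut in its shell, a ball 28 mm across, 15 g; origin at its centre. Starts in the scoop.
- walnut_b: Brown walnut in its shell, a ball 28 mm across, 15 g; origin at its centre. Starts in the scoop.
- walnut_c: Brown walnut in its shell, a ball 28 mm across, 15 g; origin at its centre. Starts in the scoop.
- scoop: The scoop itself, same frame as scoop_base.
- bento_mid (a point): Bystander: blue plastic bento box with lighter clip-on lid, 186 x 136 x 64 mm high; point at its middle, half-way up.
- bottle_mid (a point): Bystander: stainless steel drink bottle, 68 mm across, 225 mm tall; point at its middle, half-way up.
- cup_a_mid (a point): Bystander: green silicone snack cup, 72 mm across, 55 mm high; point at its middle, half-way up.
- cup_b_mid (a point): Bystander: second green silicone snack cup, the same size; point at its middle, half-way up.
- spoon_rest_mid (a point): Bystander: white ceramic spoon rest, round dish 104 mm across and 16 mm high with a 60 mm tab along its -x; point at its middle, half-way up.
- fork_mid (a point): Bystander: bamboo fork lying flat, 175 mm long along its x; point at its middle, half-way up.
Not all that is in view belongs to the job. What is shaped like the scoop but pink or turquoise is not meant.

How it is judged (in metres and radians):
On the way, in this order (a step that is already met when the one before it is completed fails the run):
1. the red button is pressed down (over 2.5 mm) (value of joint button above 0.0025 m).
2. the lever has dropped right down (over 1.6 rad), the tray is out and the button is let go (value of joint lever above 1.6 rad and value of joint button below 0.002 m), for 0.1 s.
3. the scoop's spout is low inside the open tray (less than about 55 mm above its floor) with all three walnuts still in the scoop (value of joint lever above 1.6 rad and x of scoop_spout in the frame of bin_base between -0.205 and -0.07 m and y of scoop_spout in the frame of bin_base between -0.077 and 0.057 m and z of scoop_spout in the frame of bin_base below 0.175 m and x of walnut_a in the frame of scoop_base between -0.06 and 0.066 m and z of walnut_a in the frame of scoop_base between 0 and 0.07 m and x of walnut_b in the frame of scoop_base between -0.06 and 0.066 m and z of walnut_b in the frame of scoop_base between 0 and 0.07 m and x of walnut_c in the frame of scoop_base between -0.06 and 0.066 m and z of walnut_c in the frame of scoop_base between 0 and 0.07 m), for 0.05 s.
4. all walnuts lie in the tray or the bin, with the lever still down, and the scoop stands upright on the bench, let go (x of walnut_a in the frame of bin_base between -0.205 and 0.085 m and y of walnut_a in the frame of bin_base between -0.097 and 0.097 m and x of walnut_b in the frame of bin_base between -0.205 and 0.085 m and y of walnut_b in the frame of bin_base between -0.097 and 0.097 m and x of walnut_c in the frame of bin_base between -0.205 and 0.085 m and y of walnut_c in the frame of bin_base between -0.097 and 0.097 m and value of joint lever above 1.5 rad and contact force between the fingers and scoop below 0.1 N and height (world z) of scoop_base below 0.008 m and angle between scoop_base's own z axis and vertical below 0.1 rad and linear speed of scoop below 0.02 m/s), for 0.1 s.
At the end, for the whole second after the job is handed in: The lever is fully up (within 0.08 rad) with the tray shut, the button is out, all three walnuts lie inside the bin (below its front wall's edge), and the scoop stands upright (within 0.1 rad), still, on the bench, anywhere (value of joint lever below 0.08 rad and value of joint button below 0.002 m and x of walnut_a in the frame of bin_base between -0.085 and 0.085 m and y of walnut_a in the frame of bin_base between -0.097 and 0.097 m and z of each of walnut_a, walnut_b, walnut_c in the frame of bin_base below 0.11 m and x of walnut_b in the frame of bin_base between -0.085 and 0.085 m and y of walnut_b in the frame of bin_base between -0.097 and 0.097 m and x of walnut_c in the frame of bin_base between -0.085 and 0.085 m and y of walnut_c in the frame of bin_base between -0.097 and 0.097 m and height (world z) of scoop_base below 0.008 m and angle between scoop_base's own z axis and vertical below 0.1 rad and linear speed of scoop below 0.02 m/s); the robot touches nothing.
It fails at once if another thing on the bench (bento box, bottle, cups, spoon rest, fork) is shifted by more than 40 mm (distance of any of bento_mid, bottle_mid, cup_a_mid, cup_b_mid, spoon_rest_mid, fork_mid from where it was at the start of the episode above 0.04 m).
It also fails if it takes over 72 s, if anything falls off the work surface, if the arm or the gripper's body presses on something with over 40 N, if the wrist force passes 120 N, or if a joint passes its speed limit or range.

## Working session

There is one attempt and no reset: what is moved stays moved. The work goes in short steps, Python scripts to look and compute and a tool call to move; the robot and the scene stay as the last step left them, time stands still between calls to the robot, and variables do not carry over. Pictures are saved under pics/ and viewed, at most 14 in all, crops included, and the job is handed in when it is done.

Besides the shell and the picture viewer there is one more tool, called after "Request:" as name(argument=value, ...), one argument or row to a line, values as JSON. drive_tool: Moves the arm, as the interface text tells. Shifts and turns lie within -1 to 1; 1 stands for 0.1 m of shift or pi/4 rad of turn. Its arguments: {"type":"object","properties":{"commands":{"type":"string"},"force":{"type":"number"}},"required":["commands"]}

```bash
mkdir -p pics; cat > h.py <<'E'
import numpy as np, cv2
from scipy.spatial.transform import Rotation as R
from rig import sense, capture, finish_job, boxes_of, tips_ahead
def cam(p, st=None):
    f=p["pixels"].shape[0]/2/np.tan(np.radians(p["fov_y"])/2)
    K=np.array([[f,0,p["cx"]],[0,f,p["cy"]],[0,0,1]]); d=np.array([p["k1"],0,0,0.])
    if "tool_from_camera" in p:
        q=st["ee_rot"]; T=np.eye(4); T[:3,:3]=R.from_quat([q[1],q[2],q[3],q[0]]).as_matrix(); T[:3,3]=st["eef_pos"]
        M=T@np.array(p["tool_from_camera"]); return K,d,M[:3,:3],M[:3,3]
    a=np.array(p["attitude"])
    A=a if a.shape==(3,3) else R.from_quat([a[1],a[2],a[3],a[0]]).as_matrix()
    return K,d,A,np.array(p["position"])
def ray(c,px):
    K,d,A,o=c; u=cv2.undistortPoints(np.array([[px]],float),K,d)[0,0]
    v=A@np.array([u[0],u[1],1]); return o,v/np.linalg.norm(v)
def at_z(c,px,z):
    o,v=ray(c,px); return o+v*(z-o[2])/v[2]
def proj(c,P):
    K,d,A,o=c; P=np.atleast_2d(np.array(P,float)); return cv2.projectPoints((P-o)@A,np.zeros(3),np.zeros(3),K,d)[0][:,0]
def tri(cs,pxs):
    M=np.zeros((3,3));b=np.zeros(3)
    for c,p in zip(cs,pxs):
        o,v=ray(c,p);Q=np.eye(3)-np.outer(v,v);M+=Q;b+=Q@o
    return np.linalg.solve(M,b)
E
python3 - <<'E'
from h import *
np.set_printoptions(precision=1,suppress=True)
P={n:capture(n) for n in("scene","side")}
print({k:v for k,v in P["scene"].items() if k!="pixels"})
for n,p in P.items():
    cv2.imwrite(f"pics/{n}0.png",p["pixels"])
    for t in ["bin_base","button_top","lever_grip","scoop","scoop_grip","walnut_a","bottle_mid","cup_a_mid","bento_mid","spoon_rest_mid","fork_mid"]:
        print(n,t,[(np.round(b["position"]),round(b["confidence"],2)) for b in boxes_of(p,t)][:5])
E
```

```text
{'fov_y': 52.044563137384316, 'cx': 257.8489058085755, 'cy': 191.35386317183665, 'k1': -0.1240369447948417, 'position': array([1085.9, -739.4, 1104. ]), 'attitude': array([-0.3,  0.9,  0.3, -0.1]), 'shot': 1}
scene bin_base [(array([341., 193.]), 0.62)]
scene button_top [(array([198., 265.]), 0.57), (array([342., 146.]), 0.51)]
scene lever_grip [(array([309., 186.]), 0.59)]
scene scoop [(array([169., 225.]), 0.96), (array([198., 269.]), 0.69), (array([237., 234.]), 0.69), (array([177., 322.]), 0.21)]
scene scoop_grip [(array([168., 225.]), 0.91), (array([200., 268.]), 0.88), (array([237., 236.]), 0.74), (array([175., 319.]), 0.64)]
scene walnut_a []
scene bottle_mid [(array([314., 130.]), 0.65)]
scene cup_a_mid [(array([227., 309.]), 0.62), (array([203., 273.]), 0.2)]
scene bento_mid [(array([123., 268.]), 0.95)]
scene spoon_rest_mid [(array([362., 148.]), 0.65), (array([179., 319.]), 0.61)]
scene fork_mid []
side bin_base [(array([176., 206.]), 0.58), (array([163., 212.]), 0.57), (array([302., 187.]), 0.42)]
side button_top [(array([164., 212.]), 0.43), (array([194., 205.]), 0.42)]
side lever_grip [(array([192., 205.]), 0.65)]
side scoop [(array([350., 219.]), 0.82), (array([282., 214.]), 0.81), (array([303., 185.]), 0.59)]
side scoop_grip [(array([301., 183.]), 0.92), (array([280., 214.]), 0.73), (array([352., 219.]), 0.72), (array([311., 159.]), 0.26)]
side walnut_a [(array([302., 185.]), 0.54)]
side bottle_mid [(array([177., 308.]), 0.87)]
side cup_a_mid [(array([282., 159.]), 0.65)]
side bento_mid [(array([372., 184.]), 0.93)]
side spoon_rest_mid [(array([302., 185.]), 0.25)]
side fork_mid [(array([235., 323.]), 0.81), (array([284., 160.]), 0.43)]
```

View pics/scene0.png

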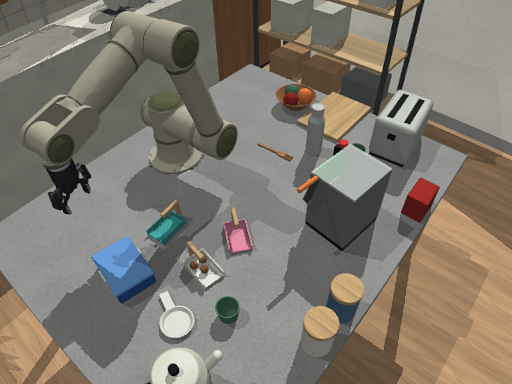

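View pics/side0.png

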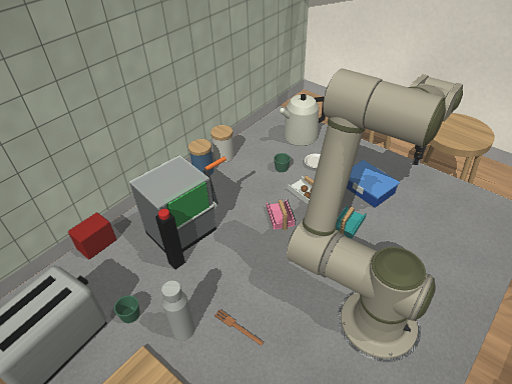

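The scene view shows the white scoop with three walnuts at (203,267), the pink one at (237,236) and the turquoise one at (167,225). In the side view the white scoop is at (303,187), the red button at (163,213) and the orange grip at (216,162). The white scoop is the only one that fits the description (white, walnuts in it), and I'll confirm that in an enlarged crop.

```bash
python3 - <<'E'
import cv2,numpy as np
a=cv2.imread("pics/scene0.png");b=cv2.imread("pics/side0.png")
def c(i,x,y,w,h,s):
    o=cv2.resize(i[y:y+h,x:x+w],None,fx=s,fy=s,interpolation=cv2.INTER_CUBIC)
    for k in range(0,w,10):
        cv2.line(o,(k*s,0),(k*s,6 if (x+k)%50 else 14),(0,0,255),1)
        if (x+k)%50==0: cv2.putText(o,str(x+k),(k*s,24),0,.4,(0,0,255),1)
    for k in range(0,h,10):
        cv2.line(o,(0,k*s),(6 if (y+k)%50 else 14,k*s),(0,0,255),1)
        if (y+k)%50==0: cv2.putText(o,str(y+k),(14,k*s+4),0,.4,(0,0,255),1)
    return o
t=np.hstack([c(a,150,200,100,100,4)[:300],c(a,290,130,100,120,4)[:300]])[:, :800]
t2=np.hstack([c(b,260,140,100,75,4),c(b,130,150,100,75,4)])
cv2.imwrite("pics/c1.png",np.vstack([np.hstack([c(a,170,230,80,60,5),c(a,290,135,80,60,5)]),np.hstack([c(b,260,160,80,60,5),c(b,130,150,100,60,4)[:300] if 0 else c(b,150,150,80,60,5)])]))
E
```

```text
(no output)
```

View pics/c1.png

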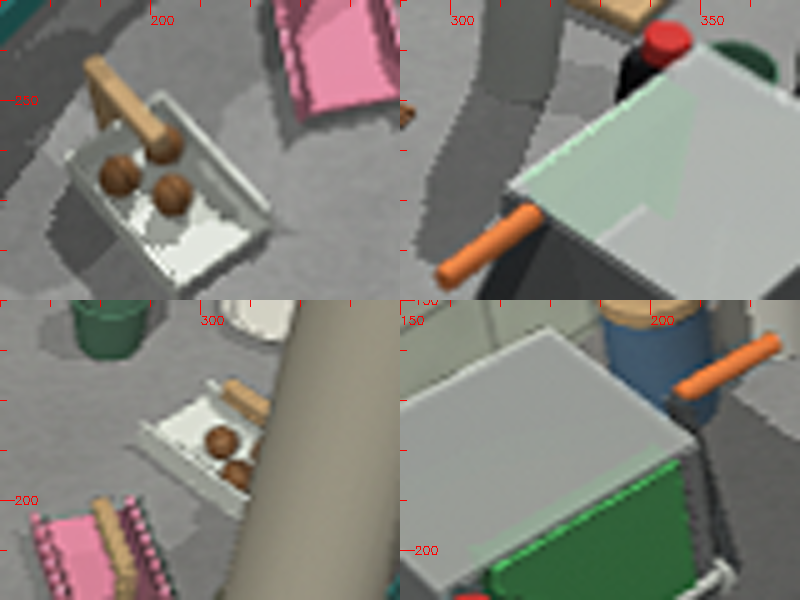

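The crop confirms it: the white scoop holds three walnuts, with its handle running from (189,242) to (203,259) and its spout facing lower right. Next I'll fit the bin and scoop poses.

```bash
cat > fit.py <<'E'
from h import *
from scipy.optimize import least_squares
np.set_printoptions(precision=1,suppress=True)
def fit(obs,x0):
    def f(v):
        c,s=np.cos(v[2]),np.sin(v[2]); r=[]
        for cm,L,px in obs:
            P=[v[0]+c*L[0]-s*L[1],v[1]+s*L[0]+c*L[1],L[2]]; r+=list(proj(cm,P)[0]-px)
        return np.array(r)
    s=least_squares(f,x0,x_scale=[100,100,1],loss="soft_l1"); return s.x,f(s.x).reshape(-1,2)
E
python3 - <<'E'
from fit import *
S,D=capture("scene"),capture("side"); s,d=cam(S),cam(D)
print("button tri",tri([s,d],[(343.8,142),(163.5,212)]),"grip mid tri",tri([s,d],[(308.3,184),(216,163.3)]))
g=[-50,-155,266]
x,r=min((fit([(s,[-108,95,253],(343.8,142)),(d,[-108,95,253],(163.5,212)),
 (s,[-50,-196,266],(298.6,190)),(s,[-50,-114,266],(318,178)),(d,[-50,-196,266],(225.4,159)),(d,[-50,-114,266],(206.6,167.6)),
 (s,[-85,-100,258],(312,172)),(d,[-85,-100,258],(209,178)),(d,[85,-100,258],(179.6,156))],[700,100,y0]) for y0 in(-1,0,1)),key=lambda t:abs(t[1]).sum())
print("bin",x,x[2]);print(r)
c_,s_=np.cos(x[2]),np.sin(x[2])
def W(L): return [x[0]+c_*L[0]-s_*L[1],x[1]+s_*L[0]+c_*L[1],L[2]]
for n,L in dict(button=[-108,95,253],tray=[-145,-10,122],grip_up=[-50,-155,266],grip_dn=[-225,-155,140]).items(): print(n,np.array(W(L)))
best=min((fit([(s,[-60,40,28],(202,248.6)),(s,[-60,-40,28],(183.6,261.4)),(s,[60,40,28],(224,275)),(s,[-32,0,77],(195.8,251))],[400,-250,y0]) for y0 in(-2,-1,0,1,2)),key=lambda t:abs(t[1]).sum())
print("scoop",best[0],best[0][2]);print(best[1])
for n,(px,z) in dict(pink=((237,236),30),turq=((167,225),30),bento=((123,268),50),cupa=((227,309),30),cupb=((358,150),30),bottle=((315,130),112),rest=((176,321),8),fork=((276,151),5)).items(): print(n,at_z(s,px,z))
st=sense();print(st["eef_pos"],st["ee_rot"],st["time_s"])
p=capture("wrist");print(p["tool_from_camera"])
E
```

```text
button tri [645.3 232.6 252.6] grip mid tri [670.4 -21.7 266.8]
bin [740.1 125.6  -0.1] -0.13034862817227305
[[ 0.  -0.2]
 [-0.6  0.1]
 [-0.5  1.2]
 [-1.4 -0.4]
 [-0.7 -0.9]
 [-1.   1.3]
 [-1.2 -0.5]
 [ 0.  -0.4]
 [-0.4 -1.4]]
button [645.4 233.9 253. ]
tray [595.1 134.6 122. ]
grip_up [670.4 -21.5 266. ]
grip_dn [496.9   1.2 140. ]
scoop [ 505.1 -334.7   -0.2] -0.23019448881157611
[[ 1.6  0.3]
 [-0.7 -0.2]
 [-0.3 -1.3]
 [ 0.   1.1]]
pink [ 507.4 -172.6   30. ]
turq [ 284.8 -293.    30. ]
bento [ 321.6 -509.7   50. ]
cupa [ 663.6 -393.4   30. ]
cupb [604.2 480.3  30. ]
bottle [441.6 385.7 112. ]
rest [ 564.7 -513.1    8. ]
fork [323.8 281.3   5. ]
[ 164.5 -498.6  248.3] [-0.   1.   0.2  0. ] 1.3
[[   0.    -1.    -0.3   66.5]
 [   1.     0.    -0.    -0.3]
 [   0.    -0.3    1.  -124.5]
 [   0.     0.     0.     1. ]]
```

Request:
drive_tool(
  commands="0.1 0.15 0.05 0 0 0.07 0; 0.2 0.3 0.05 0 0 0.07 0; 0.2 0.3 0.05 0 0 0.07 0; 0.2 0.3 0.05 0 0 0.07 0; 0.2 0.3 0.05 0 0 0.07 0; 0.2 0.3 0.05 0 0 0.07 0; 0.2 0.3 0.05 0 0 0.07 0; 0.2 0.3 0.05 0 0 0.07 0; 0.2 0.3 0.05 0 0 0.07 0; 0.2 0.3 0.05 0 0 0.07 0; 0.2 0.3 0 0 0 0.07 0; 0.2 0.3 0 0 0 0.07 0; 0.2 0.3 0 0 0 0.07 0; 0.2 0.3 0 0 0 0.07 0; 0.2 0.3 0 0 0 0.07 0; 0.2 0.3 0 0 0 0.07 0; 0.2 0.3 0 0 0 0.07 0; 0.2 0.3 0 0 0 0.07 0; 0.2 0.3 0 0 0 0.07 0; 0.2 0.3 0 0 0 0.07 0",
)

```text
time_s: 3.02
eef_pos: [555.2, 88.3, 298.3]
ee_rot: [0.0, 0.758, 0.652, 0.0]
force: [0.2, -0.7, 0.5]
grip_width: 0.001
grip_force: 0.0
```

```bash
cat > s.py <<'E'
from h import *
np.set_printoptions(precision=3,suppress=True)
s=sense();q=s["ee_rot"];m=R.from_quat([q[1],q[2],q[3],q[0]]).as_matrix()
print("t",round(s["time_s"],2),"tcp",np.round(s["eef_pos"],1),"psi",np.arctan2(m[1,0],m[0,0]),"z",m[:,2],"q",np.array(s["joints"]),"F",np.array(s["force"]),"w",s["grip_width"],s["grip_force"],"tips",tips_ahead() if callable(tips_ahead) else tips_ahead)
E
python3 s.py
```

```text
t 3.02 tcp [555.2  88.3 298.3] psi 1.4213546693059536 z [ 0. -0. -1.] q [-0.051  0.367  1.293 -0.     1.481  0.099] F [ 0.249 -0.747  0.498] w 0.0007363428230350772 0.0 tips 17.0
```

Request:
drive_tool(
  commands="0.18 0.29 0 0 0 0.02 0; 0.18 0.29 0 0 0 0 0; 0.18 0.29 0 0 0 0 0; 0.18 0.29 0 0 0 0 0; 0.18 0.29 0 0 0 0 0; 0 0 -0.1 0 0 0 0; 0 0 -0.1 0 0 0 0; 0 0 0 0 0 0 0; 0 0 0 0 0 0 0",
)

```text
time_s: 3.77
eef_pos: [644.0, 230.5, 277.9]
ee_rot: [-0.0, 0.754, 0.657, -0.001]
force: [0.3, 0.4, 0.4]
grip_width: 0.004
grip_force: 0.0
```

```bash
python3 s.py; python3 - <<'E'
from h import *
for n in("scene","side"):
    p=capture(n);x,y=(300,90) if n=="scene" else (130,150)
    cv2.imwrite(f"pics/{n}1.png",cv2.resize(p["pixels"][y:y+90,x:x+90],None,fx=4,fy=4,interpolation=cv2.INTER_CUBIC))
cv2.imwrite("pics/press.png",np.hstack([cv2.imread("pics/scene1.png"),cv2.imread("pics/side1.png")]))
E
```

```text
t 3.77 tcp [644.  230.5 277.9] psi 1.433046893474339 z [-0.002 -0.    -1.   ] q [ 0.173  0.68   0.859 -0.     1.604  0.311] F [0.279 0.391 0.388] w 0.0035484761700476557 0.0 tips 17.0
```

View pics/press.png

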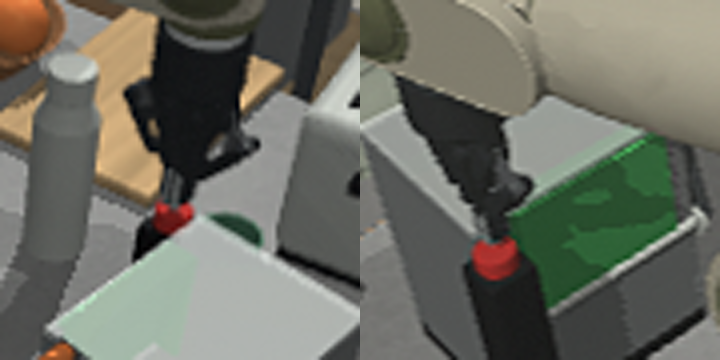

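The crops show the closed fingertips right over the red button (scene about (343,143), side about (164,211)). I'll press now.

Request:
drive_tool(
  commands="0 0.02 -0.05 0 0 0 0; 0 0 -0.04 0 0 0 0; 0 0 -0.03 0 0 0 0; 0 0 -0.03 0 0 0 0; 0 0 0 0 0 0 0; 0 0 0 0 0 0 0",
)

```text
time_s: 4.37
eef_pos: [644.5, 233.3, 264.0]
ee_rot: [0.0, 0.754, 0.657, 0.0]
force: [-0.4, -0.4, 4.1]
grip_width: -0.003
grip_force: 2.1
```

```bash
python3 s.py
```

```text
t 4.37 tcp [644.5 233.3 264. ] psi 1.4339025200866455 z [ 0.001  0.    -1.   ] q [ 0.177  0.685  0.885 -0.     1.57   0.314] F [-0.395 -0.449  4.078] w -0.002945353438097252 2.082384992390871 tips 17.0
```

Request:
drive_tool(
  commands="0 0 -0.02 0 0 0 0; 0 0 0 0 0 0 0; 0 0 0.2 0 0 0 0; 0 0 0.3 0 0 0 0; -0.11 -0.35 0 0 0 0.118 100; -0.11 -0.35 0 0 0 0.118 100; -0.11 -0.35 0 0 0 0.118 100; -0.11 -0.35 0 0 0 0.118 100; -0.11 -0.35 0 0 0 0.118 100; -0.11 -0.35 0 0 0 0.118 100; -0.11 -0.35 0 0 0 0.118 100; -0.11 -0.35 0 0 0 0.118 100; -0.11 -0.35 0 0 0 0.118 100; -0.11 -0.35 0 0 0 0.118 100; -0.11 -0.35 0 0 0 0.118 100; -0.11 -0.35 0 0 0 0.118 100; -0.11 -0.35 -0.1 0 0 0.118 100; -0.11 -0.35 -0.2 0 0 0.118 100; -0.11 -0.35 -0.2 0 0 0.118 100; -0.11 -0.35 -0.2 0 0 0.118 100",
  force=60,
)

```text
time_s: 6.03
eef_pos: [467.6, -327.7, 240.1]
ee_rot: [-0.0, 0.11, 0.994, 0.0]
force: [0.8, -0.7, -0.1]
grip_width: 0.997
grip_force: 0.0
```

Request:
drive_tool(
  commands="0 0 -0.2 0 0 0 100; 0 0 0 0 0 0 100; 0 0 0 0 0 0 100",
)

```text
time_s: 6.28
eef_pos: [468.4, -325.8, 220.8]
ee_rot: [-0.001, 0.113, 0.994, 0.001]
force: [-0.5, -0.0, 0.6]
grip_width: 1.0
grip_force: 0.0
```

```bash
python3 s.py; python3 - <<'E'
from fit import *
st=sense();p=capture("wrist");c=cam(p,st);print(c[3],c[2][:,2])
S=capture("scene")
for t in("scoop","scoop_grip","walnut_a"): print(t,[(np.round(b["position"]),round(b["confidence"],2)) for b in boxes_of(p,t)][:4])
im=p["pixels"].copy()
x,y,a=505.1,-334.7,-.230
for L in ([-72,0,77],[8,0,77],[60,40,28],[60,-40,28],[-60,40,28],[-60,-40,28]):
    q=proj(c,[x+np.cos(a)*L[0]-np.sin(a)*L[1],y+np.sin(a)*L[0]+np.cos(a)*L[1],L[2]])[0]; print(L,q); cv2.circle(im,tuple(int(v) for v in np.clip(q,-2000,2000)),4,(0,0,255),1)
a=cv2.resize(S["pixels"],(533,400))[60:340,150:483]
cv2.imwrite("pics/w2.png",np.hstack([im,cv2.resize(S["pixels"][110:302,250:394],None,fx=2,fy=2)]))
E
```

```text
t 6.28 tcp [ 468.4 -325.8  220.8] psi 2.915998668872332 z [-0.001  0.002 -1.   ] q [-0.813  0.435  1.396  0.     1.313 -2.158] F [-0.494 -0.034  0.599] w 0.9995884844464643 0.0 tips 17.0
[ 403.6 -310.8  345.5] [ 0.3 -0.1 -1. ]
scoop [(array([264., 201.]), 0.93), (array([240.,  13.]), 0.71), (array([62., 84.]), 0.65), (array([409., 154.]), 0.56)]
scoop_grip [(array([262., 200.]), 0.92), (array([246.,  12.]), 0.77)]
walnut_a [(array([279., 176.]), 0.97), (array([243., 178.]), 0.84), (array([274., 208.]), 0.51)]
[-72, 0, 77] [261.1 153. ]
[8, 0, 77] [260.7 233.1]
[60, 40, 28] [293.6 257.4]
[60, -40, 28] [227.7 257.1]
[-60, 40, 28] [297.3 158.7]
[-60, -40, 28] [224.8 158.4]
```

View pics/w2.png

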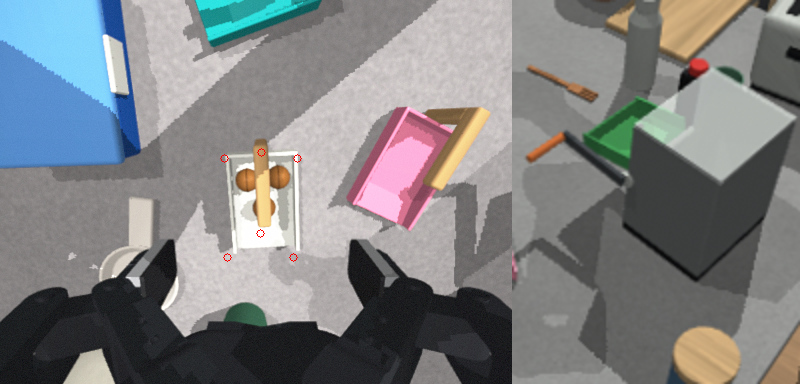

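The wrist view shows the white scoop centred at (263,200). All three walnuts are at (247,180), (279,177) and (264,207), and the handle runs from (261,141) to (264,228), about 8 mm rearward of the first fit. The scene view shows the tray open and the lever down. I'll grasp the scoop with that correction.

Request:
drive_tool(
  commands="-0.02 0.02 -0.2 0 0 0.04 100; 0 0 -0.3 0 0 0 100; 0 0 -0.3 0 0 0 100; 0 0 -0.3 0 0 0 100; 0 0 -0.2 0 0 0 100; 0 0 -0.15 0 0 0 100; 0 0 0 0 0 0 100; 0 0 0 0 0 0 0; 0 0 0 0 0 0 0; 0 0 0 0 0 0 0; 0 0 0 0 0 0 0; 0 0 0 0 0 0 0; 0 0 0 0 0 0 0; 0 0 0 0 0 0 0; 0 0 0 0 0 0 0",
  force=60,
)

```text
time_s: 7.78
eef_pos: [466.8, -324.4, 76.9]
ee_rot: [0.0, 0.097, 0.995, -0.0]
force: [-0.8, 0.9, 5.0]
grip_width: 0.155
grip_force: 60.1
```

```bash
python3 s.py; python3 - <<'E'
from fit import *
p=capture("wrist");cv2.imwrite("pics/w3.png",p["pixels"])
E
```

```text
t 7.78 tcp [ 466.8 -324.4   76.9] psi 2.9481164732882226 z [ 0.001 -0.001 -1.   ] q [-0.813  0.592  1.558  0.     0.991 -2.191] F [-0.759  0.945  4.973] w 0.15504460808133536 60.143176317214966 tips 17.0
```

View pics/w3.png

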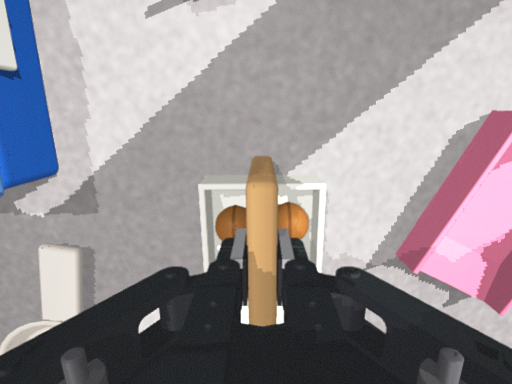

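The scoop is gripped: the opening is 13 mm, the grip force 60 N, and the handle sits centrally between the pads. Lifting gently and carrying.

Request:
drive_tool(
  commands="0 0 0.05 0 0 0 0; 0 0 0.1 0 0 0 0; 0 0 0.15 0 0 0 0; 0 0 0.2 0 0 0 0; 0 0 0.25 0 0 0 0; 0 0 0.25 0 0 0 0; 0 0.05 0.25 0 0 0.01 0; 0 0.1 0.25 0 0 0.01 0; 0.02 0.15 0.2 0 0 0.01 0; 0.02 0.2 0.12 0 0 0.01 0; 0.02 0.25 0.06 0 0 0.01 0; 0.02 0.25 0 0 0 0.01 0; 0.02 0.25 0 0 0 0.01 0; 0.02 0.25 0 0 0 0.01 0; 0.02 0.25 0 0 0 0 0; 0.02 0.25 0 0 0 0 0; 0.02 0.25 0 0 0 0 0; 0.02 0.25 0 0 0 0 0; 0.02 0.25 0 0 0 0 0; 0.02 0.25 0 0 0 0 0",
)

```text
time_s: 9.5
eef_pos: [490.3, -22.9, 265.0]
ee_rot: [-0.0, 0.065, 0.998, -0.0]
force: [0.2, 0.3, -2.1]
grip_width: 0.149
grip_force: 59.2
```

Request:
drive_tool(
  commands="0.02 0.25 0 0 0 0 0; 0.02 0.25 0 0 0 0 0; 0.02 0.25 0 0 0 0 0; 0.02 0.25 0 0 0 0 0; 0.02 0.2 0 0 0 0 0; 0 0.15 0 0 0 0 0; 0 0.1 0 0 0 0 0; 0 0.05 0 0 0 0 0; 0 0 0 0 0 0 0; 0 0 0 0 0 0 0; 0 0 0 0 0 0 0",
)

```text
time_s: 10.42
eef_pos: [500.7, 125.0, 264.5]
ee_rot: [-0.0, 0.066, 0.998, -0.0]
force: [-0.4, -1.2, -3.1]
grip_width: 0.154
grip_force: 59.2
```

```bash
python3 s.py; python3 - <<'E'
from fit import *
s=sense();p=capture("wrist");c=cam(p,s);S=capture("scene")
# handle ends projections for centre offset k along scoop x (tool -x)
q=s["ee_rot"];m=R.from_quat([q[1],q[2],q[3],q[0]]).as_matrix();o=np.array(s["eef_pos"])+m@[0,0,-2]
for k in(-10,0,10): print(k,proj(c,[o+m@[-(k-40),0,-9],o+m@[-(k+40),0,-9]]).ravel(),proj(c,[o+m@[-(k-28),0,49],o+m@[-(k+92),0,65]]).ravel())
cv2.imwrite("pics/w4.png",np.hstack([cv2.resize(p["pixels"],None,fx=.8,fy=.8),cv2.resize(S["pixels"][100:254,230:387],(390,307*390//390))[:307]]))
E
```

```text
t 10.42 tcp [500.7 125.  264.5] psi 3.010243041907379 z [-0. -0. -1.] q [ 0.017  0.281  1.497 -0.     1.363 -1.422] F [-0.392 -1.239 -3.15 ] w 0.15387363152063246 59.173534512519836 tips 17.0
-10 [261.  160.3 261.  330. ] [261.3 166.  261.3 317.9]
0 [261.  184.9 261.  347.5] [261.2 182.3 261.3 328.9]
10 [261.  208.4 261.  364.2] [261.2 198.  261.3 339.5]
```

View pics/w4.png

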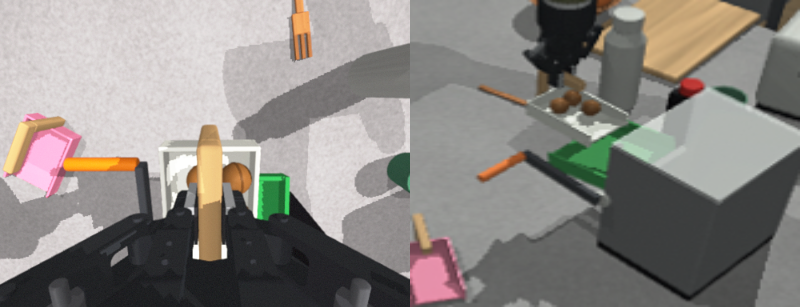

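The views show the scoop held level with all walnuts aboard (scene crop around (575,100)), just in front of the open green tray. Next I'll lower the spout into the tray.

Request:
drive_tool(
  commands="0.01 0.06 0 0 0 0 0; 0.01 0.1 -0.02 0 0 0 0; 0.01 0.06 -0.05 0 0 0 0; 0 0 -0.08 0 0 0 0; 0 0 -0.08 0 0 0 0; 0 0 -0.07 0 0 0 0; 0 0 -0.05 0 0 0 0; 0 0 0 0 0 0 0; 0 0 0 0 0 0 0; 0 0 0 0 0 0 0; 0 0 0 0 0 0 0",
)

```text
time_s: 11.43
eef_pos: [503.8, 147.7, 229.9]
ee_rot: [0.0, 0.065, 0.998, 0.0]
force: [0.2, -0.2, -2.5]
grip_width: 0.149
grip_force: 59.2
```

```bash
python3 s.py; python3 - <<'E'
from fit import *
D=capture("side");S=capture("scene")
im=[]
for P,(x,y) in((S,(240,120)),(D,(150,150))):
    c=cam(P);i=P["pixels"].copy()
    im.append(cv2.resize(i[y:y+100,x:x+100],None,fx=4,fy=4,interpolation=cv2.INTER_CUBIC))
cv2.imwrite("pics/d5.png",np.hstack(im))
E
```

```text
t 11.43 tcp [503.8 147.7 229.9] psi 3.011027675391081 z [ 0.001  0.    -1.   ] q [ 0.062  0.327  1.527 -0.     1.286 -1.378] F [ 0.238 -0.25  -2.531] w 0.14908870313353767 59.178292751312256 tips 17.0
```

View pics/d5.png

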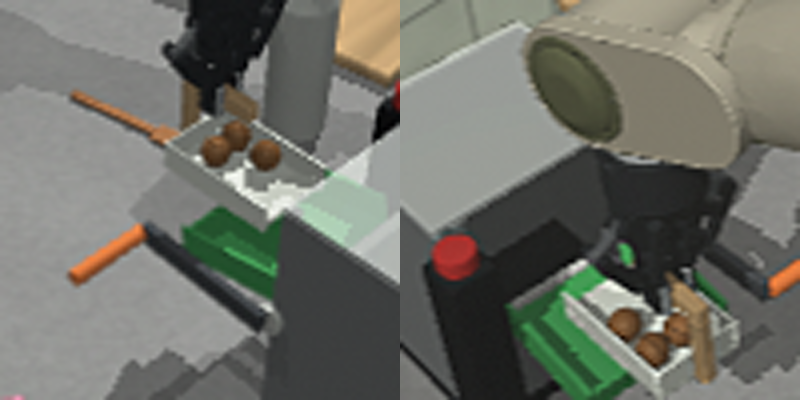

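The views show the scoop level over the open tray, with its spout inside it and all three walnuts aboard. Tipping about the spout.

Request:
drive_tool(
  commands="0 0 -0.05 0 0 0 0; 0 0 0 0 0 0 0; 0.033 -0.004 0.039 0.0083 0.063 0 0; 0.033 -0.004 0.039 0.0083 0.063 0 0; 0.037 -0.005 0.036 0.0083 0.063 0 0; 0.037 -0.005 0.036 0.0083 0.063 0 0; 0.041 -0.005 0.032 0.0083 0.063 0 0; 0.041 -0.005 0.032 0.0083 0.063 0 0; 0.045 -0.006 0.028 0.0083 0.063 0 0; 0.045 -0.006 0.028 0.0083 0.063 0 0; 0.048 -0.006 0.023 0.0083 0.063 0 0; 0.048 -0.006 0.023 0.0083 0.063 0 0; 0.05 -0.006 0.018 0.0083 0.063 0 0; 0.05 -0.006 0.018 0.0083 0.063 0 0; 0.052 -0.007 0.013 0.0083 0.063 0 0; 0.052 -0.007 0.013 0.0083 0.063 0 0; 0 0 0 0 0 0 0; 0 0 0 0 0 0 0; 0 0 0 0 0 0 0; 0 0 0 0 0 0 0",
)

```text
time_s: 13.2
eef_pos: [564.7, 140.1, 262.4]
ee_rot: [-0.341, 0.061, 0.938, 0.022]
force: [-0.4, 0.8, -0.9]
grip_width: 0.151
grip_force: 59.4
```

Request:
drive_tool(
  commands="0 0 0 0 0 0 0; 0 0 0 0 0 0 0; 0 0 0 0 0 0 0; 0 0 0 0 0 0 0; 0 0 0 0 0 0 0; 0 0 0 0 0 0 0",
)

```text
time_s: 13.7
eef_pos: [564.8, 139.9, 262.3]
ee_rot: [-0.342, 0.061, 0.938, 0.022]
force: [-1.1, 0.0, -0.7]
grip_width: 0.153
grip_force: 59.4
```

```bash
python3 s.py; python3 - <<'E'
from fit import *
D=capture("side");S=capture("scene");W=capture("wrist")
im=[]
for P,(x,y) in((S,(240,120)),(D,(150,150))):
    print([(np.round(b["position"]),round(b["confidence"],2)) for b in boxes_of(P,"walnut_a")][:4])
    im.append(cv2.resize(P["pixels"][y:y+100,x:x+100],None,fx=4,fy=4,interpolation=cv2.INTER_CUBIC))
cv2.imwrite("pics/d6.png",np.vstack([np.hstack(im),np.pad(cv2.resize(W["pixels"],(266,200)),((0,0),(0,534),(0,0)))]))
E
```

```text
t 13.7 tcp [564.8 139.9 262.3] psi 3.0112770203474195 z [-0.638  0.084 -0.766] q [ 0.005  0.823  0.788  0.11   2.222 -1.4  ] F [-1.142  0.013 -0.651] w 0.15335308045384374 59.39431607723236 tips 17.0
[]
[(array([193., 221.]), 0.58)]
```

View pics/d6.png

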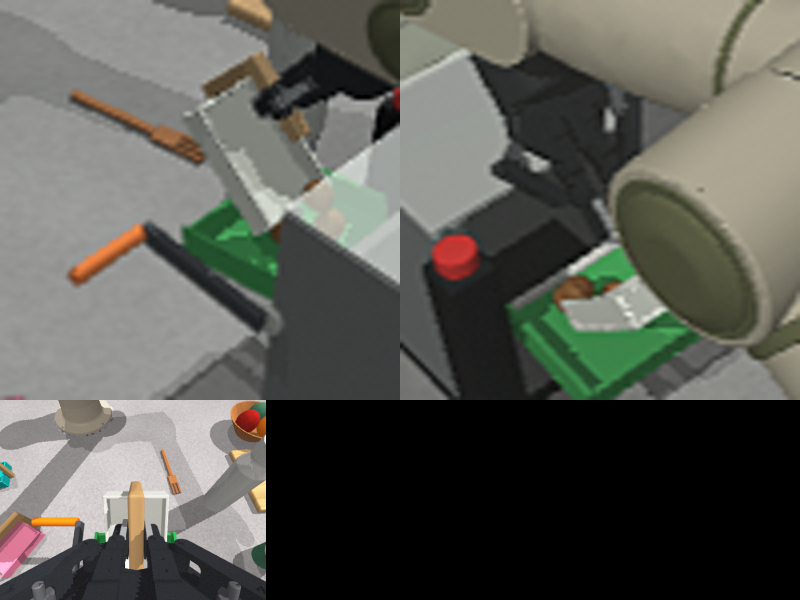

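The picture shows the scoop empty and tipped, with the walnuts in the tray just ahead of the spout (scene crop (315,190), (328,222) and (275,230)). I'll lift straight up slowly, then level and back out.

Request:
drive_tool(
  commands="0 0 0.04 0 0 0 0; 0 0 0.07 0 0 0 0; 0 0 0.1 0 0 0 0; 0 0 0.12 0 0 0 0; 0 0 0.12 0 0 0 0; 0 0 0.12 0 0 0 0; -0.05 0.007 0.12 -0.0083 -0.063 0 0; -0.05 0.007 0.05 -0.0083 -0.063 0 0; -0.05 0.007 0 -0.0083 -0.063 0 0; -0.05 0.007 0 -0.0083 -0.063 0 0; -0.05 0.007 0 -0.0083 -0.063 0 0; -0.05 0.007 0 -0.0083 -0.063 0 0; -0.05 0.007 0 -0.0083 -0.063 0 0; -0.05 0.007 0 -0.0083 -0.063 0 0; -0.05 0.007 0 -0.0083 -0.063 0 0; -0.05 0.007 0 -0.0083 -0.063 0 0; -0.05 0.007 0 -0.0083 -0.063 0 0; -0.05 0.007 0 -0.0083 -0.063 0 0; -0.05 0.007 0 -0.0083 -0.063 0 0; -0.05 0.007 0 -0.0083 -0.063 0 0",
)

```text
time_s: 15.62
eef_pos: [494.4, 149.8, 337.5]
ee_rot: [0.002, 0.065, 0.998, 0.0]
force: [1.2, -0.6, -2.0]
grip_width: 0.151
grip_force: 59.2
```

```bash
python3 s.py; python3 - <<'E'
from fit import *
D=capture("side");S=capture("scene");W=capture("wrist")
im=[]
for P,(x,y) in((S,(240,120)),(D,(150,150))):
    print([(np.round(b["position"]),round(b["confidence"],2)) for b in boxes_of(P,"walnut_a")][:4])
    im.append(cv2.resize(P["pixels"][y:y+100,x:x+100],None,fx=4,fy=4,interpolation=cv2.INTER_CUBIC))
cv2.imwrite("pics/d7.png",np.hstack(im))
E
```

```text
t 15.62 tcp [494.4 149.8 337.5] psi 3.010992871797265 z [ 0.003 -0.    -1.   ] q [ 0.067  0.245  1.357 -0.     1.537 -1.373] F [ 1.2   -0.555 -2.037] w 0.15093408318852866 59.23264145851135 tips 17.0
[(array([303., 172.]), 0.61), (array([309., 164.]), 0.51), (array([312., 165.]), 0.45)]
[(array([206., 236.]), 0.62)]
```

View pics/d7.png

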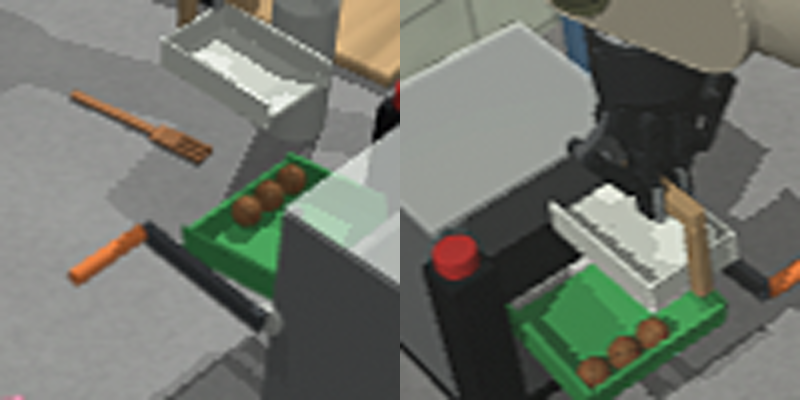

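All three walnuts lie in the open tray along its lip (scene crop (247,210), (269,195) and (291,180)), and the scoop is empty. Taking the scoop back to its old spot.

Request:
drive_tool(
  commands="-0.01 -0.1 0 0 0 0 0; -0.02 -0.2 0 0 0 0 0; -0.02 -0.3 0 0 0 0 0; -0.02 -0.3 0 0 0 0 0; -0.02 -0.3 0 0 0 -0.01 0; -0.02 -0.3 0 0 0 -0.01 0; -0.02 -0.3 0 0 0 -0.01 0; -0.02 -0.3 0 0 0 -0.01 0; -0.02 -0.3 0 0 0 -0.01 0; -0.02 -0.3 0 0 0 -0.01 0; -0.02 -0.3 0 0 0 -0.01 0; -0.02 -0.3 0 0 0 -0.01 0; -0.02 -0.3 -0.1 0 0 0 0; -0.02 -0.3 -0.2 0 0 0 0; 0 -0.3 -0.2 0 0 0 0; 0 -0.3 -0.25 0 0 0 0; 0 -0.24 -0.25 0 0 0 0; 0 -0.2 -0.25 0 0 0 0; 0 -0.1 -0.25 0 0 0 0; 0 0 -0.25 0 0 0 0",
)

```text
time_s: 17.53
eef_pos: [466.7, -357.2, 159.3]
ee_rot: [-0.001, 0.098, 0.995, 0.0]
force: [0.4, 0.1, -1.9]
grip_width: 0.151
grip_force: 59.2
```

Request:
drive_tool(
  commands="0 0 -0.25 0 0 0 0; 0 0 -0.2 0 0 0 0; 0 0 -0.15 0 0 0 0; 0 0 0 0 0 0 0; 0 0 0 0 0 0 0",
)

```text
time_s: 17.95
eef_pos: [467.4, -354.8, 100.9]
ee_rot: [-0.001, 0.097, 0.995, 0.001]
force: [0.2, -0.2, -1.6]
grip_width: 0.148
grip_force: 59.2
```

```bash
python3 s.py
```

```text
t 17.95 tcp [ 467.4 -354.8  100.9] psi 2.9476960510686063 z [-0.001  0.001 -1.   ] q [-0.849  0.595  1.478 -0.     1.07  -2.226] F [ 0.245 -0.167 -1.634] w 0.14834112867645455 59.16951656341553 tips 17.0
```

Request:
drive_tool(
  commands="0 0.1 0 0 0 0 0; 0 0.15 0 0 0 0 0; 0 0.05 -0.05 0 0 0 0; 0 0 -0.08 0 0 0 0; 0 0 -0.05 0 0 0 0; 0 0 -0.03 0 0 0 0; 0 0 -0.02 0 0 0 0; 0 0 -0.01 0 0 0 0; 0 0 0 0 0 0 0; 0 0 0 0 0 0 0",
)

```text
time_s: 18.78
eef_pos: [467.9, -324.5, 77.4]
ee_rot: [0.0, 0.097, 0.995, -0.0]
force: [-0.5, -0.2, -2.6]
grip_width: 0.151
grip_force: 59.2
```

```bash
python3 s.py
```

```text
t 18.78 tcp [ 467.9 -324.5   77.4] psi 2.948066389685128 z [ 0. -0. -1.] q [-0.812  0.593  1.554  0.     0.994 -2.189] F [-0.45  -0.166 -2.648] w 0.150993299947644 59.23135757446289 tips 17.0
```

Request:
drive_tool(
  commands="0 0 -0.01 0 0 0 0; 0 0 -0.01 0 0 0 0; 0 0 0 0 0 0 0; 0 0 0 0 0 0 0",
)

```text
time_s: 19.12
eef_pos: [467.9, -324.7, 76.9]
ee_rot: [0.0, 0.096, 0.995, -0.001]
force: [-5.1, 2.1, 11.8]
grip_width: 0.151
grip_force: 61.3
```

```bash
python3 s.py
```

```text
t 19.12 tcp [ 467.9 -324.7   76.9] psi 2.9483797080668377 z [ 0.001 -0.001 -1.   ] q [-0.812  0.594  1.555 -0.001  0.992 -2.189] F [-5.116  2.13  11.782] w 0.15108640015854088 61.27592325210571 tips 17.0
```

Request:
drive_tool(
  commands="0 0 0.01 0 0 0 0; 0 0 0 0 0 0 30; 0 0 0 0 0 0 60; 0 0 0 0 0 0 100; 0 0 0 0 0 0 100; 0 0 0 0 0 0 100; 0 0 0 0 0 0 100; 0 0 0.1 0 0 0 100; 0 0 0.2 0 0 0 100; 0 0 0.3 0 0 0 100; 0 0 0.3 0 0 0 100; 0 0 0.3 0 0 0 100; 0 0 0.3 0 0 0 100; 0 0 0 0 0 0 100",
)

```text
time_s: 20.28
eef_pos: [469.2, -325.5, 233.2]
ee_rot: [0.004, 0.096, 0.995, -0.004]
force: [-0.4, 0.9, 1.0]
grip_width: 1.003
grip_force: 0.0
```

```bash
python3 s.py; python3 - <<'E'
from fit import *
st=sense();p=capture("wrist");S=capture("scene");s=cam(S);c=cam(p,st)
print([(np.round(b["position"]),round(b["confidence"],2)) for b in boxes_of(p,"scoop")][:4],[(np.round(b["position"]),round(b["confidence"],2)) for b in boxes_of(S,"lever_grip")][:3])
hsv=cv2.cvtColor(S["pixels"],cv2.COLOR_BGR2HSV)
m=cv2.inRange(hsv,(4,170,120),(14,255,255));m[:110]=0
n,l,stt,ct=cv2.connectedComponentsWithStats(m)
i=1+np.argmax(stt[1:,4]);print(stt[i],ct[i],at_z(s,ct[i],140))
cv2.imwrite("pics/w8.png",np.hstack([cv2.resize(p["pixels"],(400,300)),cv2.resize(S["pixels"],(400,300))]))
E
```

```text
t 20.28 tcp [ 469.2 -325.5  233.2] psi 2.9485189731727313 z [ 0.007 -0.008 -1.   ] q [-0.812  0.42   1.386  0.     1.325 -2.189] F [-0.392  0.94   1.047] w 1.0032990775918198 0.0 tips 17.0
[(array([406., 158.]), 0.75), (array([251.,  13.]), 0.7), (array([263., 191.]), 0.63)] [(array([295., 182.]), 0.67)]
[258 177  18  13  68] [266.8 183. ] [495.5   3.7 140. ]
```

View pics/w8.png

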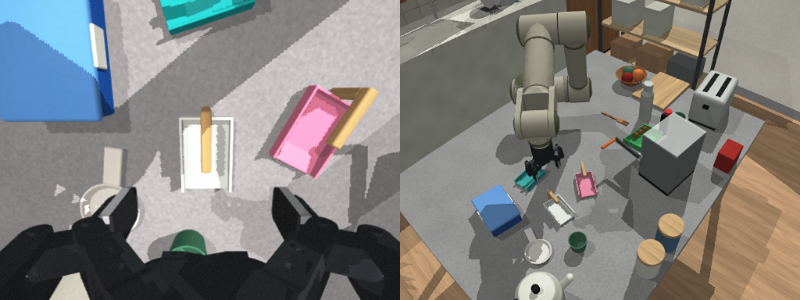

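The white scoop stands upright and empty on the bench, let go (wrist view around (207,155)). The lever grip measures (495.5, 3.7), which agrees with the fit. Moving to the lever.

Request:
drive_tool(
  commands="0.02 0.1 0 0 0 -0.137 100; 0.02 0.23 0 0 0 -0.137 100; 0.02 0.23 0 0 0 -0.137 100; 0.02 0.23 0 0 0 -0.137 100; 0.02 0.23 0 0 0 -0.137 100; 0.02 0.25 0 0 0 -0.137 100; 0.02 0.25 0 0 0 -0.137 100; 0.02 0.25 0 0 0 -0.137 100; 0.02 0.25 0 0 0 -0.137 100; 0.02 0.25 0 0 0 -0.137 100; 0.02 0.25 0 0 0 -0.137 100; 0.02 0.25 0 0 0 -0.137 100; 0.01 0.25 0 0 0 -0.137 100; 0.01 0.2 0 0 0 -0.137 100; 0 0 -0.1 0 0 0 100; 0 0 -0.2 0 0 0 100; 0 0 -0.2 0 0 0 100; 0 0 0 0 0 0 100",
)

```text
time_s: 21.98
eef_pos: [491.7, -2.2, 171.9]
ee_rot: [-0.003, 0.751, 0.661, -0.002]
force: [-0.0, -0.3, -0.7]
grip_width: 0.999
grip_force: 0.0
```

```bash
python3 s.py; python3 - <<'E'
from fit import *
st=sense();p=capture("wrist");c=cam(p,st)
hsv=cv2.cvtColor(p["pixels"],cv2.COLOR_BGR2HSV)
m=cv2.inRange(hsv,(4,170,120),(14,255,255))
n,l,stt,ct=cv2.connectedComponentsWithStats(m)
for i in np.argsort(-stt[1:,4])[:3]+1: print(stt[i],ct[i],at_z(c,ct[i],142))
E
```

```text
t 21.98 tcp [491.7  -2.2 171.9] psi 1.4434251402629692 z [-0.008  0.002 -1.   ] q [-0.243  0.321  1.698 -0.     1.131 -0.116] F [-0.036 -0.254 -0.657] w 0.9985660549230703 0.0 tips 17.0
[ 255  155   28  138 1118] [271.9 215.7] [498.5   9.7 142. ]
[266 293   5   1   5] [268. 293.] [490.3 -39.8 142. ]
[260 291   3   2   3] [261.  291.7] [486.2 -38.4 142. ]
```

Request:
drive_tool(
  commands="0.03 0 -0.12 0 0 0 100; 0 0 -0.12 0 0 0 100; 0 0 -0.1 0 0 0 100; 0 0 0 0 0 0 100; 0 0 0 0 0 0 0; 0 0 0 0 0 0 0; 0 0 0 0 0 0 0; 0 0 0 0 0 0 0; 0 0 0 0 0 0 0; 0 0 0 0 0 0 0; 0 0 0 0 0 0 0",
  force=30,
)

```text
time_s: 22.95
eef_pos: [495.3, -2.0, 142.6]
ee_rot: [-0.002, 0.751, 0.66, -0.002]
force: [-10.8, -0.1, 9.2]
grip_width: 0.173
grip_force: 29.3
```

```bash
python3 s.py; python3 - <<'E'
import numpy as np
# bin-frame arc of bar: angle phi from -x direction; radius 140
c,s=np.cos(-.1303),np.sin(-.1303)
a0=np.arctan2(10,-140);a1=np.arctan2(136,35)
P=np.array([[140*np.cos(a),140*np.sin(a)] for a in np.linspace(a0,a1,21)])
d=np.diff(P,axis=0)/100
print("; ".join(f"{x*c:.3f} {x*s:.3f} {z:.3f} 0 0 0 0" for x,z in d)); print(d.sum(0))
E
```

```text
t 22.95 tcp [495.3  -2.  142.6] psi 1.4426179659002139 z [-0.004  0.    -1.   ] q [-0.241  0.364  1.724 -0.001  1.058 -0.112] F [-10.812  -0.137   9.224] w 0.17266179129552048 29.25950825214386 tips 17.0
0.014 -0.002 0.122 0 0 0 0; 0.024 -0.003 0.120 0 0 0 0; 0.035 -0.005 0.117 0 0 0 0; 0.045 -0.006 0.114 0 0 0 0; 0.055 -0.007 0.110 0 0 0 0; 0.064 -0.008 0.104 0 0 0 0; 0.073 -0.010 0.098 0 0 0 0; 0.081 -0.011 0.091 0 0 0 0; 0.088 -0.012 0.084 0 0 0 0; 0.095 -0.013 0.076 0 0 0 0; 0.102 -0.013 0.067 0 0 0 0; 0.107 -0.014 0.058 0 0 0 0; 0.112 -0.015 0.048 0 0 0 0; 0.115 -0.015 0.038 0 0 0 0; 0.118 -0.016 0.028 0 0 0 0; 0.120 -0.016 0.017 0 0 0 0; 0.121 -0.016 0.007 0 0 0 0; 0.121 -0.016 -0.004 0 0 0 0; 0.121 -0.016 -0.015 0 0 0 0; 0.119 -0.016 -0.025 0 0 0 0
[1.7453668  1.25607551]
```

Request:
drive_tool(
  commands="0.014 -0.002 0.122 0 0 0 0; 0.024 -0.003 0.120 0 0 0 0; 0.035 -0.005 0.117 0 0 0 0; 0.045 -0.006 0.114 0 0 0 0; 0.055 -0.007 0.110 0 0 0 0; 0.064 -0.008 0.104 0 0 0 0; 0.073 -0.010 0.098 0 0 0 0; 0.081 -0.011 0.091 0 0 0 0; 0.088 -0.012 0.084 0 0 0 0; 0.095 -0.013 0.076 0 0 0 0; 0 0 0 0 0 0 0",
)

```text
time_s: 23.87
eef_pos: [553.5, -9.7, 250.3]
ee_rot: [-0.0, 0.751, 0.66, -0.001]
force: [-23.2, 3.1, 30.4]
grip_width: 0.171
grip_force: 31.7
```

```bash
python3 s.py
```

```text
t 23.87 tcp [553.5  -9.7 250.3] psi 1.442542295675477 z [-0.001 -0.001 -1.   ] q [-0.229  0.375  1.406 -0.001  1.361 -0.1  ] F [-23.21    3.114  30.422] w 0.17118118850794298 31.67466938495636 tips 17.0
```

Request:
drive_tool(
  commands="-0.02 0.002 0.024 0 0 0 0; 0.102 -0.013 0.067 0 0 0 0; 0.107 -0.014 0.058 0 0 0 0; 0.112 -0.015 0.048 0 0 0 0; 0.115 -0.015 0.038 0 0 0 0; 0.118 -0.016 0.028 0 0 0 0; 0 0 0 0 0 0 0",
)

```text
time_s: 24.45
eef_pos: [608.8, -16.8, 273.2]
ee_rot: [0.0, 0.751, 0.66, 0.001]
force: [-2.8, 3.3, 9.0]
grip_width: 0.172
grip_force: 32.4
```

```bash
python3 s.py
```

```text
t 24.45 tcp [608.8 -16.8 273.2] psi 1.4423053041528886 z [ 0.002  0.001 -1.   ] q [-0.22   0.488  1.181  0.001  1.472 -0.092] F [-2.82   3.286  8.95 ] w 0.1716610115512411 32.448243498802185 tips 17.0
```

Request:
drive_tool(
  commands="0.12 -0.016 0.017 0 0 0 0; 0.121 -0.016 0.007 0 0 0 0; 0.121 -0.016 -0.004 0 0 0 0; 0.121 -0.016 -0.015 0 0 0 0; 0.1 -0.013 -0.025 0 0 0 0; 0.02 -0.003 0 0 0 0 0; 0.02 -0.003 -0.01 0 0 0 0; 0 0 0 0 0 0 0",
)

```text
time_s: 25.12
eef_pos: [668.2, -24.7, 270.2]
ee_rot: [-0.002, 0.751, 0.66, -0.002]
force: [-14.2, 3.6, 9.6]
grip_width: 0.168
grip_force: 33.3
```

```bash
python3 s.py
```

```text
t 25.12 tcp [668.2 -24.7 270.2] psi 1.4425929194150455 z [-0.005  0.001 -1.   ] q [-0.212  0.642  0.943 -0.     1.562 -0.083] F [-14.228   3.574   9.566] w 0.16750291483347224 33.30727905035019 tips 17.0
```

Request:
drive_tool(
  commands="0.02 0 0 0 0 0 0; 0 0 0 0 0 0 0; 0 0 0 0 0 0 0; 0 0 0 0 0 0 0",
)

```text
time_s: 25.45
eef_pos: [668.5, -24.7, 270.1]
ee_rot: [-0.004, 0.751, 0.66, -0.003]
force: [-25.2, 3.0, 11.4]
grip_width: 0.168
grip_force: 33.8
```

```bash
python3 s.py
```

```text
t 25.45 tcp [668.5 -24.7 270.1] psi 1.4424540852287395 z [-0.01   0.001 -1.   ] q [-0.211  0.646  0.936 -0.001  1.57  -0.083] F [-25.247   2.975  11.437] w 0.16831817418331013 33.80266606807709 tips 17.0
```

Request:
drive_tool(
  commands="-0.02 0 0 0 0 0 0; 0 0 0 0 0 0 0; 0 0 0 0 0 0 60; 0 0 0 0 0 0 60; 0 0 0 0 0 0 60; 0 0 0 0 0 0 60; 0 0 0.1 0 0 0 60; 0 0 0.2 0 0 0 60; 0 0 0.3 0 0 0 60; 0 0 0.3 0 0 0 60; 0 -0.2 0.2 0 0 0 60; -0.1 -0.3 0 0 0 0 60; -0.2 -0.3 0 0 0 0 60; -0.2 -0.3 0 0 0 0 60; -0.2 -0.3 0 0 0 0 60; -0.1 -0.1 0 0 0 0 60; 0 0 0 0 0 0 60; 0 0 0 0 0 0 60",
)

```text
time_s: 26.95
eef_pos: [589.8, -175.6, 380.1]
ee_rot: [0.0, 0.752, 0.66, 0.0]
force: [0.0, -0.1, -0.4]
grip_width: 0.601
grip_force: 0.0
```

```bash
python3 s.py; python3 - <<'E'
from fit import *
D=capture("side");S=capture("scene")
im=[]
for P,(x,y) in((S,(280,120)),(D,(140,140))):
    print([(np.round(b["position"]),round(b["confidence"],2)) for b in boxes_of(P,"walnut_a")][:4])
    im.append(cv2.resize(P["pixels"][y:y+130,x:x+130],None,fx=3,fy=3,interpolation=cv2.INTER_CUBIC))
c=cam(S);hsv=cv2.cvtColor(S["pixels"],cv2.COLOR_BGR2HSV)
m=cv2.inRange(hsv,(4,170,120),(14,255,255));m[:110]=0
n,l,stt,ct=cv2.connectedComponentsWithStats(m);i=1+np.argmax(stt[1:,4]);print(ct[i],at_z(c,ct[i],266))
cv2.imwrite("pics/d9.png",np.hstack(im))
E
```

```text
t 26.95 tcp [ 589.8 -175.6  380.1] psi 1.4407679196609755 z [ 0.001 -0.    -1.   ] q [-0.48   0.488  0.912  0.     1.741 -0.35 ] F [ 0.018 -0.113 -0.412] w 0.6013612631050392 0.0 tips 17.0
[]
[(array([177., 204.]), 0.61)]
[307.7 183.3] [668.6 -17.8 266. ]
```

View pics/d9.png

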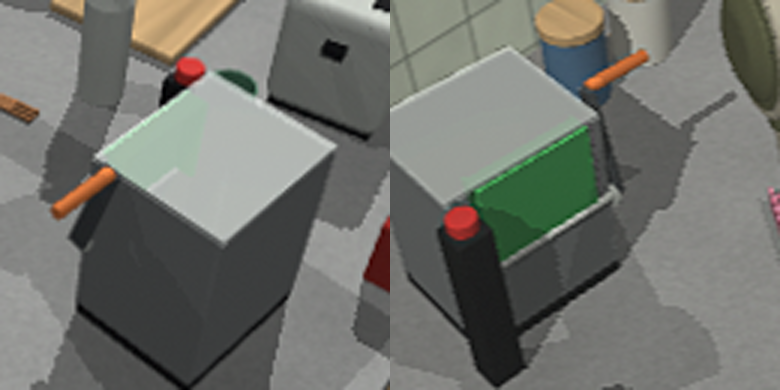

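The lever is back up at its starting pixels (scene (308,183)), the tray is shut and the button is out. No walnuts show outside the bin. Handing in.

```bash
python3 -c "
from rig import finish_job
print(finish_job())"
```

```text
the job is handed in; nothing more can be done
None
```

I handed in the job at about 27 s: the walnuts went into the tray and were tipped into the bin as the lever went up, the tray is shut, and the empty white scoop is standing upright on the bench. The bin's inside isn't visible, so I judged the walnuts from none showing outside it, and `finish_job()` returned no verdict.

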